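# File the slide box in the interlocked slide chest

### The arm

A 6-joint arm with a two-finger parallel gripper is mounted at the origin on the work surface. World frame = base frame: x ahead of the robot, y to its left, z up, the work surface at z = 0. Lengths are in m, angles in degrees, forces in N, time in s.
With the tool pointing down it reaches from about 0.25 to 0.725 m from the base axis. Payload 9.7 kg.
Tool frame: the origin (TCP) lies at the very end of the fingers, on their centre line; the grasp point (between the pads) lies 19 mm behind it; z points along the fingers, y is the line along which they close (so a half turn about z gives the same grasp; the last joint's range is limited). The gripper opens to 85 mm and grips with 20 to 120 N. Pads are 22 mm wide; open, the fingers measure 114 mm over their backs; the gripper's body (76 mm by 85 mm) begins 54 mm behind the grasp point. The pads swing forward as they close: fully open they stand 13 mm farther back than shut.
Start: joints at [-74.714, 4.979, 10.078, 95.1, 0, 90], TCP at [0.145, -0.531, 0.231] pointing down, gripper open.
Joint ranges: [-179.16, 179.16], [-48.56, 103.87], [-65.8, 70.77], [-126.05, 130.52], [-82.76, 87.17], [-180, 180]. Speed limits (degrees/s): [127.2, 127.2, 147.25, 180, 180, 180].

### API

Orientations are given as [roll, pitch, yaw] about the fixed x, y, z axes, in that order (R = Rz(yaw) Ry(pitch) Rx(roll)).
In Python, from workcell import telemetry, optics, workorder gives the robot as it stands.
- The arm moves only by the shell command python3 -m handwheel 'ROWS' [FORCE]. ROWS is JSON, a list of rows, each an object of numbers: "tx", "ty", "tz": the shift along the tool's x, y, z in m; "ax", "ay", "az": the turn, a rotation vector about the tool's x, y, z in degrees; "jaw": the gripper command: -1 is shut, 1 is fully open, values between are in proportion. A call has exactly 10 rows; each row shifts and turns the commanded pose from where the row before left it, along the tool's axes as they then stand; what a row does not reach is not made up. A row lasts 1/8 s, in which the tool goes at most 62.5 mm and 10.7 degrees, less where a joint would pass 70% of its speed; a pose out of reach is approached as far as the arm can. A call is refused whole if a number of a shift passes 0.0625 or a number of a turn 10.7, either way. A call with a gripper value outside its range is refused whole. The fingers move at their own pace and stop on an object; FORCE is the grip in N (left out, the last holds). Time passes only in rows, so rows that do not move let the fingers close, or fill a call up. It gives the time, the measured TCP pose, the force, the opening and the grip force at its end, in the units of the state.
- telemetry.get_obs(): the state, without advancing time (a new reading comes with each control period).
- optics.camera(name): name is "scene" or "top"; returns a dict with "color" (420x560x3 uint8, red, green, blue), "K" (3x3 intrinsics, pixels), "extrinsics" (4x4, takes a point from camera to world coordinates). Camera axes: x right, y down, z forward; pixel columns grow to the right and rows downward; lengths in m; the calibration is good to about 2 mm. A picture is of the moment at which its call begins. There is no depth.
- workorder.job_done(): hands the job in; it is judged then, once.
The state is a dict: "time": time; "q": joint angles; "qd": joint speeds; "joint_efforts": joint torques, N m; "ee_pos": TCP position; "tcp_rot": TCP orientation; "wrist_force": force on the tool from outside, world axes, zero at the start; "torque": the same for the moment, N m; "opening": finger opening in m; "grasp_force": force on a finger pad.
Only numpy, scipy, OpenCV 4.12 (cv2) and the standard library are available. Lean on these libraries where they do the work, as an engineer would, in place of code of your own. Each camera call takes 0.05 s, during which the arm holds its last target. There are 200 camera calls.

### The job

The slide chest lets only one drawer out at a time: push the drawer that stands open fully home so that its neighbour is freed, pull the neighbour well out by its pull, and stand the small rectangular slide box from the counter upright on that drawer's floor, in the space in front of its divider. Let go of it and push this drawer fully home too, so that both are shut with the box inside. Do not force the locked drawer, do not knock the lamp tube that runs just above the pulls, and leave the other things where they are.

Things in the scene. Friction and masses are not known exactly. Their poses are not given: they have to be found in the camera images.
- chest: Low white chest, 240 deep (x) x 320 wide (y) x 95 mm high, fixed. Two equal drawers side by side, centred at y = +75 and -75 mm; either may be the open one. Origin: centre of its underside, on the counter; x points to the back, drawers pull out along -x. Fronts when shut at x = -120 mm. A hidden pin locks each drawer (about 3 mm of play) while the other is more than about 3 mm out.
- lamp: Glass lamp tube fixed to the chest, 20 mm thick, 400 mm long along y, axis 200 mm above the counter at x = -140 mm, right above the pulls of shut drawers; end brackets at y = +-195 mm on posts. A gripper passes below it to a pull only from the robot's side, leaning back about 25 to 35 degrees (fingers pointing down and towards the chest). Origin and axes: those of the chest.
- drawer_out (a joint): How far the drawer that stands open at the start is out: 0 shut, 0.15 m fully out against its stop (no spring or catch; about 1.5 N of friction).
- drawer_in (a joint): The same for its neighbour, which is shut and locked at the start.
- drawer_out_pull (a point): Grip point on the pull of the drawer open at the start: an upright steel fin amid the front, 14 mm thick (y), 38 mm proud of the front (x), 44 mm high, to be pinched across its thickness. The point lies 26 mm before the front's face (12 mm behind the fin's outer edge), 58 mm above the counter; the fin spans 30 to 74 mm, the front 13 to 81 mm above the counter. Axes as the chest's.
- drawer_in_pull (a point): The same point on the equal pull of the neighbour. Axes as the chest's.
- drawer_in_floor (a point): Centre of the free space on the neighbour drawer's floor, 20 mm above the counter; moves with the drawer. Space: x -67 mm (front panel, its top 61 mm above the floor) to +67 mm (low divider), y +-53 mm (side walls 26 mm high). It is 82 mm behind the front's outer face, 108 mm behind the pull's grip point. Axes as the chest's.
- slide_box: Closed plastic slide box, grey with a white lid, 70 long (x) x 40 wide (y) x 50 mm high, about 0.13 kg, standing loose on the counter to the left or right of the chest. Origin: centre of its underside.
- stain_jar: Bystander: round amber jar, 56 mm across, 75 mm high, on the counter on the side where the slide box is not. Origin: centre of its underside.
- petri: Bystander: clear petri dish, 90 mm across, 16 mm high, on top of the chest. Origin: centre of its underside.
- dropper: Bystander: small white bottle, 34 mm across, 75 mm high, on top of the chest. Origin: centre of its underside.
- beaker: Bystander: glass beaker, 68 mm across, 85 mm high, on the counter right of the chest. Origin: centre of its underside.
- timer: Bystander: white timer 30 x 65 x 60 mm, on the counter left of the chest. Origin: centre of its underside.
- mouse: Bystander: black computer mouse 100 x 58 x 30 mm, on the counter to the right. Origin: centre of its underside.
Not all that is in view belongs to the job. What is shaped like the slide_box but red is not meant.

How it is judged (in metres and radians):
On the way, in this order (a step that is already met when the one before it is completed fails the run):
1. the drawer that stood open is shut (less than 5 mm out) (value of joint drawer_out below 0.005 m), for 0.2 s.
2. its neighbour is pulled out more than 80 mm, the first still shut (value of joint drawer_in above 0.08 m and value of joint drawer_out below 0.005 m), for 0.1 s.
3. the slide box stands in the neighbour drawer, let go, while that drawer is still more than 50 mm out (x of slide_box in the frame of drawer_in_floor between -0.075 and 0.075 m and y of slide_box in the frame of drawer_in_floor between -0.055 and 0.055 m and z of slide_box in the frame of drawer_in_floor between -0.006 and 0.008 m and angle between slide_box's own z axis and vertical below 0.15 rad and contact force between the fingers and slide_box below 0.1 N and value of joint drawer_in above 0.05 m), for 0.2 s.
At the end, for the whole second after the job is handed in: Both drawers are shut to within 5 mm, and the slide box stands upright (within 0.15 rad) at rest on the floor of the second drawer, in front of its divider (value of joint each of drawer_out, drawer_in below 0.005 m and x of slide_box in the frame of drawer_in_floor between -0.075 and 0.075 m and y of slide_box in the frame of drawer_in_floor between -0.055 and 0.055 m and z of slide_box in the frame of drawer_in_floor between -0.006 and 0.008 m and angle between slide_box's own z axis and vertical below 0.15 rad and linear speed of slide_box below 0.02 m/s); the robot touches nothing.
It fails at once if the interlock is forced: both drawers more than 15 mm out (value of joint each of drawer_out, drawer_in above 0.015 m).
It fails at once if the lamp is knocked (more than 8 N) (contact force between any of the arm, the fingers, slide_box and lamp above 8 N).
It fails at once if a bystander is shifted by more than 30 mm (distance of any of stain_jar, petri, dropper, beaker, timer, mouse from where it was at the start of the episode above 0.03 m).
It also fails if it takes over 64 s, if anything falls off the work surface, if the arm or the gripper's body presses on something with over 40 N, if the wrist force passes 120 N, or if a joint passes its speed limit or range.

## Working session

There is one attempt and no reset: what is moved stays moved. The work goes in short steps, Python scripts to look and compute and a shell command to move; the robot and the scene stay as the last step left them, time stands still between calls to the robot, and variables do not carry over. Pictures are saved under pics/ and viewed, at most 10 in all, crops included, and the job is handed in when it is done.

```bash
ls; mkdir -p pics
python3 - <<'E'
from workcell import telemetry, optics
import cv2,numpy as np
o=telemetry.get_obs();print(o)
for n in("scene","top"):
    c=optics.camera(n);cv2.imwrite(f"pics/{n}0.png",c["color"][:,:,::-1]);print(n,c["K"].tolist(),np.round(c["extrinsics"],4).tolist())
E
```

```text
pics
{'time': 0.0, 'q': array([-7.47137070e+01,  5.01156712e+00,  1.00373243e+01,  9.50992688e+01,
        3.23858090e-04,  9.00025448e+01]), 'qd': array([ 0.1348584 ,  0.08124117,  0.07150134,  0.01676058, -0.00594261,
       -0.04332773]), 'joint_efforts': array([-1.46326016e-03, -5.20384705e+01,  4.64807689e+01,  1.60738971e-02,
       -1.58053090e-04, -6.68835334e-07]), 'ee_pos': array([ 0.14494965, -0.53033902,  0.23060429]), 'tcp_rot': array([-1.79926488e+02, -3.20592817e-04,  1.52837478e+01]), 'wrist_force': array([ 0.6567653 , -1.22244533,  0.56108138]), 'torque': array([-0.01177722, -0.00055059, -0.03075338]), 'grasp_force': 0.0, 'opening': 0.08557795160555032}
scene [[391.020317320196, 0.0, 288.07411810995075], [0.0, 391.020317320196, 206.5728379819086], [0.0, 0.0, 1.0]] [[-0.4599, 0.7732, -0.4367, 1.0053], [0.888, 0.4016, -0.2241, 0.1761], [0.0021, -0.4908, -0.8713, 0.9225], [0.0, 0.0, 0.0, 1.0]]
top [[481.3233924999005, 0.0, 282.9681277013444], [0.0, 481.3233924999005, 208.55523685036778], [0.0, 0.0, 1.0]] [[0.0123, -0.9916, 0.1288, 0.356], [-0.9998, -0.0106, 0.0139, -0.0655], [-0.0124, -0.1289, -0.9916, 1.6456], [0.0, 0.0, 0.0, 1.0]]
```

View pics/scene0.png

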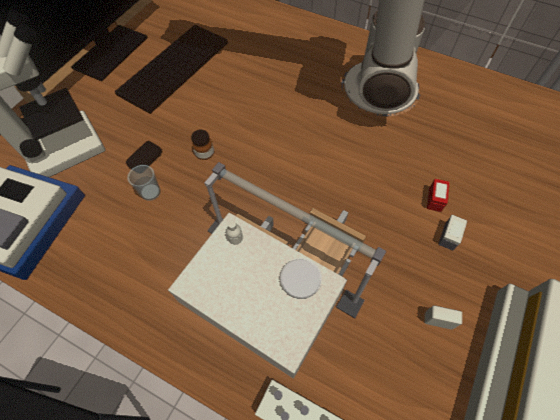

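View pics/top0.png

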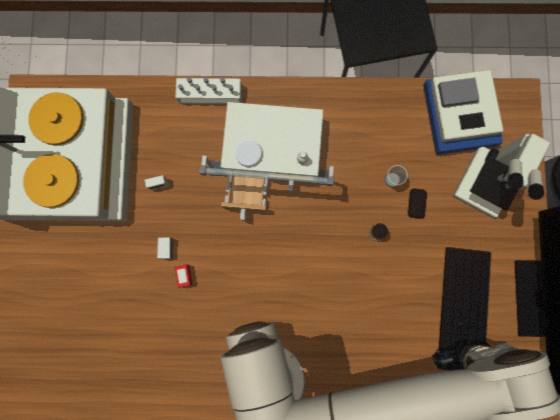

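The left (+y) drawer is open: its pull is at about (243,214) in the top view. The other pull is at about (292,184), the grey slide box at (164,248), the red decoy at (183,276) and the lamp tube runs from (205,170) to (333,180). Next I'll zoom in for corners.

```bash
cat > h.py <<'E'
import numpy as np,cv2
from scipy.spatial.transform import Rotation as R
from workcell import telemetry, optics
def shot(n,name=None):
    c=optics.camera(n)
    if name: cv2.imwrite(f"pics/{name}.png",c["color"][:,:,::-1])
    return c
def ray(c,u,v):
    E=c["extrinsics"];d=E[:3,:3]@np.linalg.inv(c["K"])@[u,v,1];return E[:3,3],d/np.linalg.norm(d)
def onz(c,u,v,z):
    o,d=ray(c,u,v);return o+d*(z-o[2])/d[2]
def proj(c,p):
    E=c["extrinsics"];q=c["K"]@(E[:3,:3].T@(np.array(p)-E[:3,3]));return q[:2]/q[2]
E
python3 - <<'E'
from h import *
t=shot("top");s=shot("scene")
a=cv2.resize(t["color"][90:300,140:350],None,fx=2.85,fy=2.85,interpolation=cv2.INTER_CUBIC)
cv2.imwrite("pics/crop_top.png",a[:,:,::-1])
b=cv2.resize(s["color"][160:310,190:480],None,fx=2.75,fy=2.75,interpolation=cv2.INTER_CUBIC)
cv2.imwrite("pics/crop_scene.png",b[:,:,::-1])
# chest top mask (whitish) and box
for c,nm,roi,z in((t,"top",(215,330,95,180),.095),(t,"box",(150,176,232,264),.05),(s,"sbox",(436,470,210,252),.05)):
    x0,x1,y0,y1=roi;im=cv2.cvtColor(c["color"],cv2.COLOR_RGB2HSV)[y0:y1,x0:x1]
    m=((im[...,1]<60)&(im[...,2]>(130 if z==.05 else 140))).astype(np.uint8)
    k,l,st,_=cv2.connectedComponentsWithStats(m);i=1+st[1:,4].argmax()
    p=np.argwhere(l==i)[:,::-1]+[x0,y0]
    w=np.array([onz(c,*q,z)[:2] for q in p]).astype(np.float32)
    print(nm,len(p),cv2.minAreaRect(w), "uv",p.mean(0))
E
```

```text
top 6288 ((0.7932127714157104, -0.00387457013130188), (0.32192522287368774, 0.2265254259109497), 85.64010620117188) uv [271.53673664 137.88167939]
box 256 ((0.4285464286804199, 0.353450745344162), (0.06968637555837631, 0.03986242413520813), 2.458418130874634) uv [163.40625    247.70703125]
sbox 406 ((0.43159523606300354, 0.3494805693626404), (0.06938553601503372, 0.03963406756520271), 0.8783427476882935) uv [455.32019704 228.64285714]
```

View pics/crop_top.png

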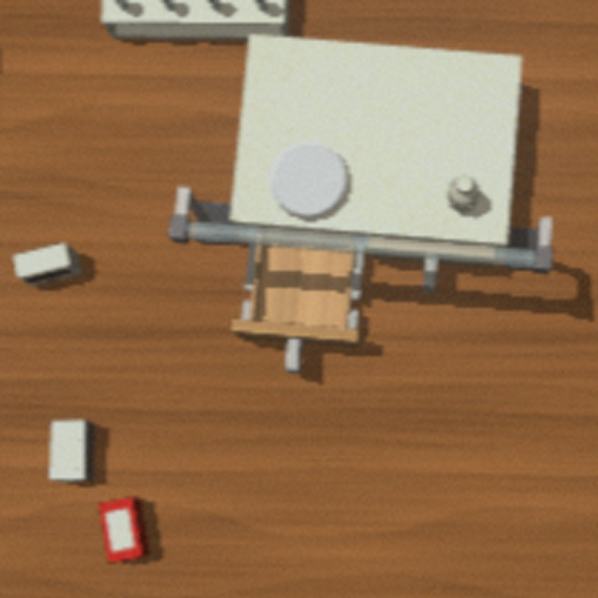

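View pics/crop_scene.png

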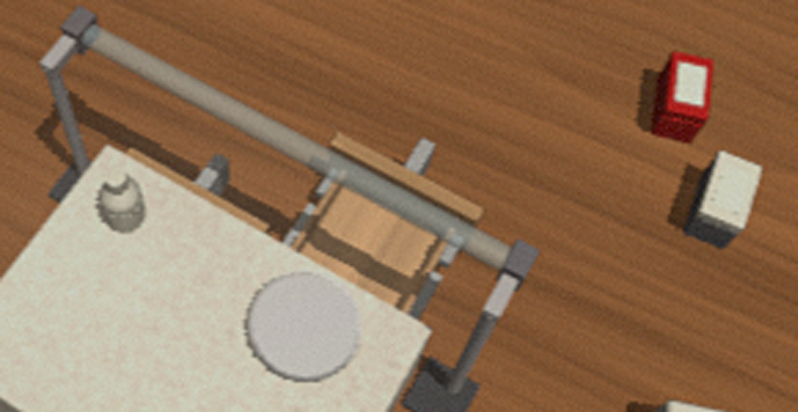

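The crops show the chest top corners at (248,36) and (522,56). The shut fin's tip is at (430,288), the open fin's at (292,370), and the lamp brackets are at (180,228) and (541,258). The box lies along x with its top clear. Next I'll check the chest pose against the fins and lamp.

```bash
cat >> h.py <<'E'
YAW=-4.36;C0=np.array([.7865,-.0034,0])
def ch(p): return C0+R.from_euler('z',YAW,degrees=True).apply(p)
def inch(p): return R.from_euler('z',-YAW,degrees=True).apply(np.array(p)-C0)
E
python3 - <<'E'
from h import *
t=shot("top");s=shot("scene")
T=lambda x,y:(140+x/2.848,90+y/2.848); S=lambda x,y:(190+x/2.75,160+y/2.75)
for n,c,uv,z in(("shut fin tip",t,T(430,290),.074),("open fin tip",t,T(292,370),.074),("lampL",t,T(180,230),.2),("lampR",t,T(541,258),.2),
 ("s shut tip",s,S(218,160),.074),("s open tip",s,S(428,143),.074),("s lampL",s,S(519,262),.2),("s lampR",s,S(79,28),.2),("s chest FL",s,S(430,330),.095),("s chest FR",s,S(106,147),.095),
 ("t BL",t,T(248,36),.095),("t BR",t,T(522,56),.095)):
    w=onz(c,*uv,z);print(n,w.round(4),inch(w).round(4))
E
```

```text
shut fin tip [ 0.6161 -0.0692  0.074 ] [-0.1649 -0.0786  0.074 ]
open fin tip [0.521 0.089 0.074] [-0.2718  0.072   0.074 ]
lampL [0.658  0.2009 0.2   ] [-0.1437  0.1939  0.2   ]
lampR [ 0.6312 -0.1874  0.2   ] [-0.1409 -0.1952  0.2   ]
s shut tip [ 0.6302 -0.068   0.074 ] [-0.1509 -0.0763  0.074 ]
s open tip [0.5281 0.0912 0.074 ] [-0.2649  0.0747  0.074 ]
s lampL [0.6587 0.2008 0.2   ] [-0.143   0.1939  0.2   ]
s lampR [ 0.6317 -0.1904  0.2   ] [-0.1402 -0.1982  0.2   ]
s chest FL [0.6959 0.1621 0.095 ] [-0.1029  0.1581  0.095 ]
s chest FR [ 0.6733 -0.155   0.095 ] [-0.1013 -0.1598  0.095 ]
t BL [0.9131 0.1479 0.095 ] [0.1147 0.1605 0.095 ]
t BR [ 0.8913 -0.1741  0.095 ] [ 0.1175 -0.1622  0.095 ]
```

```bash
cat >> h.py <<'E'
YAW=-4.0;C0=np.array([.785,-.0054,0])
def rot(lean,yaw=YAW): return R.from_euler('xyz',[180,0,yaw],degrees=True)*R.from_euler('y',lean,degrees=True)
def plan(target,Rt,pos=None,Rc=None):
    "turn first (tool rotvec), then shift in turned tool axes"
    o=telemetry.get_obs();pos=o["ee_pos"] if pos is None else pos
    Rc=R.from_euler('xyz',o["tcp_rot"],degrees=True) if Rc is None else Rc
    print("t",round(o["time"],2),"turn",(Rc.inv()*Rt).as_rotvec(degrees=True).round(2),"shift",(1000*Rt.inv().apply(np.array(target)-pos)).round(1),"mm; world",(1000*(np.array(target)-pos)).round(1))
def now():
    o=telemetry.get_obs();print("t %.2f"%o["time"],"tcp",o["ee_pos"].round(4),"chest",inch(o["ee_pos"]).round(4),"rpy",o["tcp_rot"].round(2),"F",o["wrist_force"].round(1),"open",round(o["opening"],4),"grip",round(o["grasp_force"],1),"q",o["q"].round(0))
E
python3 - <<'E'
from h import *
t=ch([-.31,.074,.20]);print(t);plan(t,rot(0));plan(t,rot(30));plan(ch([-.31,.074,.05]),rot(30),pos=t,Rc=rot(30))
E
```

```text
[0.48091712 0.09004425 0.2       ]
t 0.3 turn [-0.02  0.   19.29] shift [ 291.8 -642.4   31.1] mm; world [335.9 620.5 -31.1]
t 0.3 turn [-5.07 29.72 18.83] shift [ 237.2 -642.4  172.8] mm; world [335.9 620.5 -31.1]
t 0.3 turn [0. 0. 0.] shift [-75.   -0.  129.9] mm; world [   0.    0. -150.]
```

```bash
r='{"tx":0.0209,"ty":-0.0459,"tz":0.0022,"jaw":-1}'; true
python3 -m handwheel '[{"az":9.65,"jaw":-1},{"az":9.65,"jaw":-1},{"tx":0.0209,"ty":-0.0459,"tz":0.0022,"jaw":-1},{"tx":0.0209,"ty":-0.0459,"tz":0.0022,"jaw":-1},{"tx":0.0209,"ty":-0.0459,"tz":0.0022,"jaw":-1},{"tx":0.0209,"ty":-0.0459,"tz":0.0022,"jaw":-1},{"tx":0.0209,"ty":-0.0459,"tz":0.0022,"jaw":-1},{"tx":0.0209,"ty":-0.0459,"tz":0.0022,"jaw":-1},{"tx":0.0209,"ty":-0.0459,"tz":0.0022,"jaw":-1},{"tx":0.0209,"ty":-0.0459,"tz":0.0022,"jaw":-1}]'
python3 -m handwheel '[{"tx":0.0209,"ty":-0.0459,"tz":0.0022,"jaw":-1},{"tx":0.0209,"ty":-0.0459,"tz":0.0022,"jaw":-1},{"tx":0.0209,"ty":-0.0459,"tz":0.0022,"jaw":-1},{"tx":0.0209,"ty":-0.0459,"tz":0.0022,"jaw":-1},{"tx":0.0209,"ty":-0.0459,"tz":0.0022,"jaw":-1},{"tx":0.0209,"ty":-0.0459,"tz":0.0022,"jaw":-1},{"ay":10,"jaw":-1},{"ay":10,"jaw":-1},{"ay":10,"jaw":-1},{"jaw":-1}]'
python3 - <<'E'
from h import *
now();plan(ch([-.31,.074,.05]),rot(30))
E
```

```text
t 0.30 tcp [ 0.145  -0.5305  0.2311] chest [-0.6018 -0.5684  0.2311] rpy [-179.98   -0.     15.29] F [ 0.1 -0.7  0.1] open 0.0854 grip 0.0 q [-75.   5.  10.  95.   0.  90.]
t 0.3 turn [-5.07 29.72 18.83] shift [ 162.2 -642.4  302.7] mm; world [ 335.9  620.5 -181.1]$[0]: bad value
$[0]: bad value
```

```bash
python3 -m handwheel '[{"tx":0,"ty":0,"tz":0,"ax":0,"ay":0,"az":9.65,"jaw":-1},{"tx":0,"ty":0,"tz":0,"ax":0,"ay":0,"az":9.65,"jaw":-1},{"tx":0.0209,"ty":-0.0459,"tz":0.0022,"ax":0,"ay":0,"az":0,"jaw":-1},{"tx":0.0209,"ty":-0.0459,"tz":0.0022,"ax":0,"ay":0,"az":0,"jaw":-1},{"tx":0.0209,"ty":-0.0459,"tz":0.0022,"ax":0,"ay":0,"az":0,"jaw":-1},{"tx":0.0209,"ty":-0.0459,"tz":0.0022,"ax":0,"ay":0,"az":0,"jaw":-1},{"tx":0.0209,"ty":-0.0459,"tz":0.0022,"ax":0,"ay":0,"az":0,"jaw":-1},{"tx":0.0209,"ty":-0.0459,"tz":0.0022,"ax":0,"ay":0,"az":0,"jaw":-1},{"tx":0.0209,"ty":-0.0459,"tz":0.0022,"ax":0,"ay":0,"az":0,"jaw":-1},{"tx":0.0209,"ty":-0.0459,"tz":0.0022,"ax":0,"ay":0,"az":0,"jaw":-1}]' 30
python3 - <<'E'
from h import *
now();plan(ch([-.31,.074,.20]),rot(0))
E
```

```text
time: 1.55
ee_pos: [0.338, -0.1744, 0.2138]
tcp_rot: [180.0, -0.0, -4.0]
wrist_force: [-0.9, -0.6, 0.7]
opening: 0.0001
grasp_force: 0.0
t 1.55 tcp [ 0.338  -0.1744  0.2138] chest [-0.4342 -0.1998  0.2138] rpy [ 1.7998e+02 -4.0000e-02 -4.0300e+00] F [-0.9 -0.6  0.7] open 0.0001 grip 0.0 q [-27. -18. -13.  95.   0. 157.]
t 1.55 turn [ 0.02 -0.04 -0.03] shift [ 124.2 -273.8   13.8] mm; world [143.  264.5 -13.8]
```

```bash
sed -i 's/^def rot(.*/def rot(lean,yaw=YAW+180): return R.from_euler("xyz",[180,0,yaw],degrees=True)*R.from_euler("y",-lean,degrees=True)/' h.py
python3 -m handwheel '[{"tx":0,"ty":0,"tz":0,"ax":0,"ay":0,"az":-10.6,"jaw":-1},{"tx":0,"ty":0,"tz":0,"ax":0,"ay":0,"az":-10.6,"jaw":-1},{"tx":0,"ty":0,"tz":0,"ax":0,"ay":0,"az":-10.6,"jaw":-1},{"tx":0,"ty":0,"tz":0,"ax":0,"ay":0,"az":-10.6,"jaw":-1},{"tx":0,"ty":0,"tz":0,"ax":0,"ay":0,"az":-10.6,"jaw":-1},{"tx":0,"ty":0,"tz":0,"ax":0,"ay":0,"az":-10.6,"jaw":-1},{"tx":0,"ty":0,"tz":0,"ax":0,"ay":0,"az":-10.6,"jaw":-1},{"tx":0,"ty":0,"tz":0,"ax":0,"ay":0,"az":-10.6,"jaw":-1},{"tx":0,"ty":0,"tz":0,"ax":0,"ay":0,"az":-10.6,"jaw":-1},{"tx":0,"ty":0,"tz":0,"ax":0,"ay":0,"az":-10.6,"jaw":-1}]'
python3 -m handwheel '[{"tx":0,"ty":0,"tz":0,"ax":0,"ay":0,"az":-10.6,"jaw":-1},{"tx":0,"ty":0,"tz":0,"ax":0,"ay":0,"az":-10.6,"jaw":-1},{"tx":0,"ty":0,"tz":0,"ax":0,"ay":0,"az":-10.6,"jaw":-1},{"tx":0,"ty":0,"tz":0,"ax":0,"ay":0,"az":-10.6,"jaw":-1},{"tx":0,"ty":0,"tz":0,"ax":0,"ay":0,"az":-10.6,"jaw":-1},{"tx":0,"ty":0,"tz":0,"ax":0,"ay":0,"az":-10.6,"jaw":-1},{"tx":0,"ty":0,"tz":0,"ax":0,"ay":0,"az":-10.4,"jaw":-1},{"tx":-0.0207,"ty":0.0456,"tz":0.0023,"ax":0,"ay":0,"az":0,"jaw":-1},{"tx":-0.0207,"ty":0.0456,"tz":0.0023,"ax":0,"ay":0,"az":0,"jaw":-1},{"tx":-0.0207,"ty":0.0456,"tz":0.0023,"ax":0,"ay":0,"az":0,"jaw":-1}]'
python3 -m handwheel '[{"tx":-0.0207,"ty":0.0456,"tz":0.0023,"ax":0,"ay":0,"az":0,"jaw":-1},{"tx":-0.0207,"ty":0.0456,"tz":0.0023,"ax":0,"ay":0,"az":0,"jaw":-1},{"tx":-0.0207,"ty":0.0456,"tz":0.0023,"ax":0,"ay":0,"az":0,"jaw":-1},{"tx":0,"ty":0,"tz":0,"ax":0,"ay":-10,"az":0,"jaw":-1},{"tx":0,"ty":0,"tz":0,"ax":0,"ay":-10,"az":0,"jaw":-1},{"tx":0,"ty":0,"tz":0,"ax":0,"ay":-10,"az":0,"jaw":-1},{"tx":0,"ty":0,"tz":0,"ax":0,"ay":0,"az":0,"jaw":-1},{"tx":0,"ty":0,"tz":0,"ax":0,"ay":0,"az":0,"jaw":-1},{"tx":0,"ty":0,"tz":0,"ax":0,"ay":0,"az":0,"jaw":-1},{"tx":0,"ty":0,"tz":0,"ax":0,"ay":0,"az":0,"jaw":-1}]'
python3 - <<'E'
from h import *
now();plan(ch([-.31,.074,.05]),rot(30))
E
```

```text
time: 2.8
ee_pos: [0.3375, -0.1759, 0.2137]
tcp_rot: [180.0, 0.0, 102.3]
wrist_force: [-0.1, -0.4, 0.4]
opening: 0.0002
grasp_force: 0.0
time: 4.05
ee_pos: [0.4096, -0.0425, 0.2069]
tcp_rot: [-180.0, 0.0, 176.0]
wrist_force: [0.5, -0.4, -0.4]
opening: -0.0001
grasp_force: 0.0
time: 5.3
ee_pos: [0.4815, 0.0882, 0.2]
tcp_rot: [-180.0, 29.9, 176.0]
wrist_force: [-0.8, -0.0, -1.1]
opening: 0.0
grasp_force: 0.0
t 5.30 tcp [0.4815 0.0882 0.2   ] chest [-0.3093  0.0722  0.2   ] rpy [-179.98   29.91  175.96] F [-0.8 -0.  -1.1] open 0.0 grip 0.0 q [ 16. -33. -30.  65. -10.  18.]
t 5.3 turn [-0.04 -0.09 -0.03] shift [ 75.6   1.8 129.6] mm; world [  -0.6    1.8 -150. ]
```

```bash
python3 -m handwheel '[{"tx":0.0189,"ty":0.0004,"tz":0.0324,"ax":0,"ay":0,"az":0,"jaw":-1},{"tx":0.0189,"ty":0.0004,"tz":0.0324,"ax":0,"ay":0,"az":0,"jaw":-1},{"tx":0.0189,"ty":0.0004,"tz":0.0324,"ax":0,"ay":0,"az":0,"jaw":-1},{"tx":0.0189,"ty":0.0004,"tz":0.0324,"ax":0,"ay":0,"az":0,"jaw":-1},{"tx":-0.013,"ty":0,"tz":0.0075,"ax":0,"ay":0,"az":0,"jaw":-1},{"tx":-0.013,"ty":0,"tz":0.0075,"ax":0,"ay":0,"az":0,"jaw":-1},{"tx":-0.013,"ty":0,"tz":0.0075,"ax":0,"ay":0,"az":0,"jaw":-1},{"tx":-0.013,"ty":0,"tz":0.0075,"ax":0,"ay":0,"az":0,"jaw":-1},{"tx":-0.013,"ty":0,"tz":0.0075,"ax":0,"ay":0,"az":0,"jaw":-1},{"tx":-0.013,"ty":0,"tz":0.0075,"ax":0,"ay":0,"az":0,"jaw":-1}]'
python3 -m handwheel '[{"tx":-0.0087,"ty":0,"tz":0.005,"ax":0,"ay":0,"az":0,"jaw":-1},{"tx":-0.0087,"ty":0,"tz":0.005,"ax":0,"ay":0,"az":0,"jaw":-1},{"tx":-0.0043,"ty":0,"tz":0.0025,"ax":0,"ay":0,"az":0,"jaw":-1},{"tx":-0.0043,"ty":0,"tz":0.0025,"ax":0,"ay":0,"az":0,"jaw":-1},{"tx":-0.0043,"ty":0,"tz":0.0025,"ax":0,"ay":0,"az":0,"jaw":-1},{"tx":-0.0043,"ty":0,"tz":0.0025,"ax":0,"ay":0,"az":0,"jaw":-1},{"tx":0,"ty":0,"tz":0,"ax":0,"ay":0,"az":0,"jaw":-1},{"tx":0,"ty":0,"tz":0,"ax":0,"ay":0,"az":0,"jaw":-1},{"tx":0,"ty":0,"tz":0,"ax":0,"ay":0,"az":0,"jaw":-1},{"tx":0,"ty":0,"tz":0,"ax":0,"ay":0,"az":0,"jaw":-1}]'
python3 - <<'E'
from h import *
now()
s=shot("scene")
b=cv2.resize(s["color"][130:310,170:420],None,fx=3.2,fy=3.2,interpolation=cv2.INTER_CUBIC)
cv2.imwrite("pics/push1.png",b[:,:,::-1])
E
```

```text
time: 6.55
ee_pos: [0.5706, 0.0833, 0.0492]
tcp_rot: [-180.0, 29.9, 176.0]
wrist_force: [-2.5, -0.9, 1.4]
opening: 0.0004
grasp_force: 1.0
time: 7.8
ee_pos: [0.6097, 0.0809, 0.05]
tcp_rot: [180.0, 30.0, 176.0]
wrist_force: [-0.4, 0.2, -0.1]
opening: -0.0002
grasp_force: 0.0
t 7.80 tcp [0.6097 0.0809 0.05  ] chest [-0.1809  0.0739  0.05  ] rpy [179.99  30.02 175.99] F [-0.4  0.2 -0.1] open -0.0002 grip 0.0 q [ 11. -13. -33.  40.  -7.  13.]
```

View pics/push1.png

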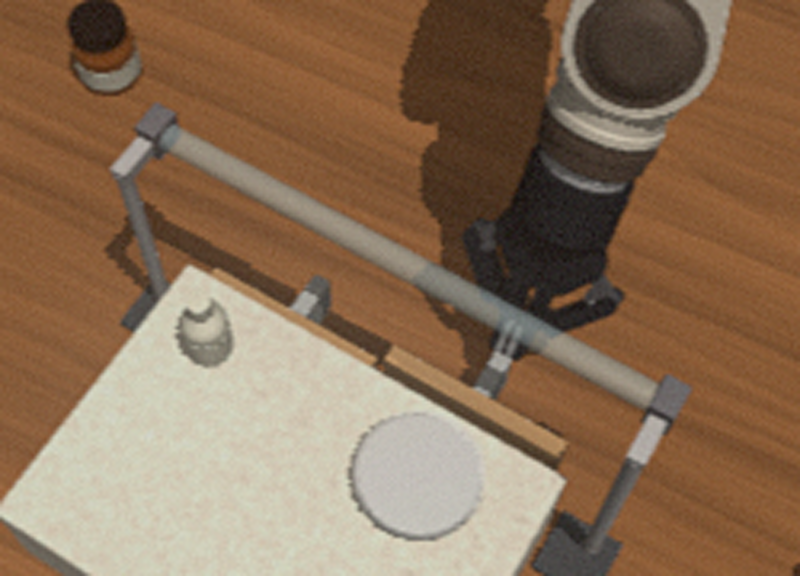

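The drawer is still about 15 mm out: its front at (470,400) stands proud of its neighbour's at (300,315). The gripper clears the lamp. I'll keep pushing gently.

```bash
python3 -m handwheel '[{"tx":-0.0022,"ty":0,"tz":0.00125,"ax":0,"ay":0,"az":0,"jaw":-1},{"tx":-0.0022,"ty":0,"tz":0.00125,"ax":0,"ay":0,"az":0,"jaw":-1},{"tx":-0.0022,"ty":0,"tz":0.00125,"ax":0,"ay":0,"az":0,"jaw":-1},{"tx":-0.0022,"ty":0,"tz":0.00125,"ax":0,"ay":0,"az":0,"jaw":-1},{"tx":-0.0022,"ty":0,"tz":0.00125,"ax":0,"ay":0,"az":0,"jaw":-1},{"tx":0,"ty":0,"tz":0,"ax":0,"ay":0,"az":0,"jaw":-1},{"tx":0,"ty":0,"tz":0,"ax":0,"ay":0,"az":0,"jaw":-1},{"tx":0,"ty":0,"tz":0,"ax":0,"ay":0,"az":0,"jaw":-1},{"tx":0,"ty":0,"tz":0,"ax":0,"ay":0,"az":0,"jaw":-1},{"tx":0,"ty":0,"tz":0,"ax":0,"ay":0,"az":0,"jaw":-1}]'
python3 -m handwheel '[{"tx":-0.0009,"ty":0,"tz":0.0005,"ax":0,"ay":0,"az":0,"jaw":-1},{"tx":-0.0009,"ty":0,"tz":0.0005,"ax":0,"ay":0,"az":0,"jaw":-1},{"tx":-0.0009,"ty":0,"tz":0.0005,"ax":0,"ay":0,"az":0,"jaw":-1},{"tx":0,"ty":0,"tz":0,"ax":0,"ay":0,"az":0,"jaw":-1},{"tx":0,"ty":0,"tz":0,"ax":0,"ay":0,"az":0,"jaw":-1},{"tx":0,"ty":0,"tz":0,"ax":0,"ay":0,"az":0,"jaw":-1},{"tx":0,"ty":0,"tz":0,"ax":0,"ay":0,"az":0,"jaw":-1},{"tx":0,"ty":0,"tz":0,"ax":0,"ay":0,"az":0,"jaw":-1},{"tx":0,"ty":0,"tz":0,"ax":0,"ay":0,"az":0,"jaw":-1},{"tx":0,"ty":0,"tz":0,"ax":0,"ay":0,"az":0,"jaw":-1}]'
python3 -c "from h import *; now()"
```

```text
time: 9.1
ee_pos: [0.6223, 0.08, 0.05]
tcp_rot: [180.0, 30.0, 176.0]
wrist_force: [-0.3, -0.2, 0.0]
opening: -0.0001
grasp_force: 0.0
time: 10.35
ee_pos: [0.6254, 0.0797, 0.05]
tcp_rot: [-180.0, 30.0, 176.0]
wrist_force: [-0.3, -0.4, 0.4]
opening: 0.0001
grasp_force: 0.1
t 10.35 tcp [0.6254 0.0797 0.05  ] chest [-0.1652  0.0738  0.05  ] rpy [-180.     30.    175.99] F [-0.3 -0.4  0.4] open 0.0001 grip 0.1 q [ 11. -11. -31.  40.  -7.  13.]
```

```bash
python3 -m handwheel '[{"tx":-0.0009,"ty":0,"tz":0.0005,"ax":0,"ay":0,"az":0,"jaw":-1},{"tx":-0.0009,"ty":0,"tz":0.0005,"ax":0,"ay":0,"az":0,"jaw":-1},{"tx":-0.0009,"ty":0,"tz":0.0005,"ax":0,"ay":0,"az":0,"jaw":-1},{"tx":0,"ty":0,"tz":0,"ax":0,"ay":0,"az":0,"jaw":-1},{"tx":0,"ty":0,"tz":0,"ax":0,"ay":0,"az":0,"jaw":-1},{"tx":0,"ty":0,"tz":0,"ax":0,"ay":0,"az":0,"jaw":-1},{"tx":0,"ty":0,"tz":0,"ax":0,"ay":0,"az":0,"jaw":-1},{"tx":0,"ty":0,"tz":0,"ax":0,"ay":0,"az":0,"jaw":-1},{"tx":0,"ty":0,"tz":0,"ax":0,"ay":0,"az":0,"jaw":-1},{"tx":0,"ty":0,"tz":0,"ax":0,"ay":0,"az":0,"jaw":-1}]'
python3 - <<'E'
from h import *
now()
s=shot("scene")
b=cv2.resize(s["color"][205:285,220:360],None,fx=5.7,fy=5.7,interpolation=cv2.INTER_CUBIC)
cv2.imwrite("pics/push2.png",b[:,:,::-1])
E
```

```text
time: 11.6
ee_pos: [0.6268, 0.0797, 0.0497]
tcp_rot: [-180.0, 29.8, 176.0]
wrist_force: [-22.2, -0.1, 12.8]
opening: 0.0001
grasp_force: 11.1
t 11.60 tcp [0.6268 0.0797 0.0497] chest [-0.1637  0.0738  0.0497] rpy [-179.98   29.82  176.04] F [-22.2  -0.1  12.8] open 0.0001 grip 11.1 q [ 10. -10. -31.  40.  -7.  13.]
```

View pics/push2.png

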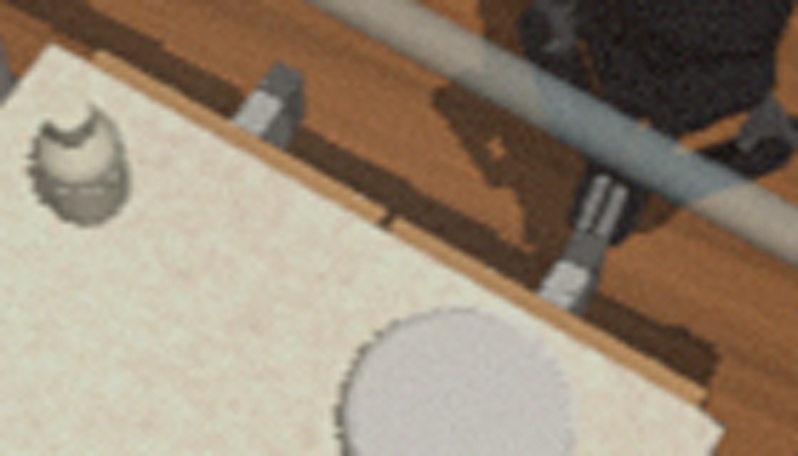

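Both fronts are now flush, the force against the stop is 22 N, and the neighbour's fin is at (265,110). I'll back off, shift across and open.

```bash
python3 -m handwheel '[{"tx":0.0152,"ty":0,"tz":-0.0087,"ax":0,"ay":0,"az":0,"jaw":-1},{"tx":0.0152,"ty":0,"tz":-0.0087,"ax":0,"ay":0,"az":0,"jaw":-1},{"tx":0.0152,"ty":0,"tz":-0.0087,"ax":0,"ay":0,"az":0,"jaw":-1},{"tx":0.0152,"ty":0,"tz":-0.0087,"ax":0,"ay":0,"az":0,"jaw":-1},{"tx":0.001,"ty":-0.0372,"tz":0.0018,"ax":0,"ay":0,"az":0,"jaw":1},{"tx":0.001,"ty":-0.0372,"tz":0.0018,"ax":0,"ay":0,"az":0,"jaw":1},{"tx":0.001,"ty":-0.0372,"tz":0.0018,"ax":0,"ay":0,"az":0,"jaw":1},{"tx":0.001,"ty":-0.0372,"tz":0.0018,"ax":0,"ay":0,"az":0,"jaw":1},{"tx":0,"ty":0,"tz":0,"ax":0,"ay":0,"az":0,"jaw":1},{"tx":0,"ty":0,"tz":0,"ax":0,"ay":0,"az":0,"jaw":1}]'
python3 - <<'E'
from h import *
now();plan(ch([-.137,-.0755,.0415]),rot(30))
E
```

```text
time: 12.9
ee_pos: [0.5484, -0.064, 0.0417]
tcp_rot: [180.0, 30.0, 176.0]
wrist_force: [0.4, 0.4, 0.6]
opening: 0.085
grasp_force: 0.0
t 12.90 tcp [ 0.5484 -0.064   0.0417] chest [-0.2319 -0.0749  0.0417] rpy [179.99  30.01 175.95] F [0.4 0.4 0.6] open 0.085 grip 0.0 q [ -8. -23. -42.  41.   2.  -3.]
t 12.9 turn [-0.02  0.01 -0.04] shift [-82.1  -0.6  47.6] mm; world [94.6 -7.2 -0.2]
```

Next: approach in 6 rows and close.

```bash
python3 -m handwheel '[{"tx":-0.0137,"ty":-0.0001,"tz":0.0079,"ax":0,"ay":0,"az":0,"jaw":1},{"tx":-0.0137,"ty":-0.0001,"tz":0.0079,"ax":0,"ay":0,"az":0,"jaw":1},{"tx":-0.0137,"ty":-0.0001,"tz":0.0079,"ax":0,"ay":0,"az":0,"jaw":1},{"tx":-0.0137,"ty":-0.0001,"tz":0.0079,"ax":0,"ay":0,"az":0,"jaw":1},{"tx":-0.0137,"ty":-0.0001,"tz":0.0079,"ax":0,"ay":0,"az":0,"jaw":1},{"tx":-0.0137,"ty":-0.0001,"tz":0.0079,"ax":0,"ay":0,"az":0,"jaw":1},{"tx":0,"ty":0,"tz":0,"ax":0,"ay":0,"az":0,"jaw":-1},{"tx":0,"ty":0,"tz":0,"ax":0,"ay":0,"az":0,"jaw":-1},{"tx":0,"ty":0,"tz":0,"ax":0,"ay":0,"az":0,"jaw":-1},{"tx":0,"ty":0,"tz":0,"ax":0,"ay":0,"az":0,"jaw":-1}]' 50
python3 -m handwheel '[{"tx":0,"ty":0,"tz":0,"ax":0,"ay":0,"az":0,"jaw":-1},{"tx":0,"ty":0,"tz":0,"ax":0,"ay":0,"az":0,"jaw":-1},{"tx":0,"ty":0,"tz":0,"ax":0,"ay":0,"az":0,"jaw":-1},{"tx":0.0022,"ty":0,"tz":-0.00125,"ax":0,"ay":0,"az":0,"jaw":-1},{"tx":0.0022,"ty":0,"tz":-0.00125,"ax":0,"ay":0,"az":0,"jaw":-1},{"tx":0.0022,"ty":0,"tz":-0.00125,"ax":0,"ay":0,"az":0,"jaw":-1},{"tx":0.0022,"ty":0,"tz":-0.00125,"ax":0,"ay":0,"az":0,"jaw":-1},{"tx":0.0022,"ty":0,"tz":-0.00125,"ax":0,"ay":0,"az":0,"jaw":-1},{"tx":0,"ty":0,"tz":0,"ax":0,"ay":0,"az":0,"jaw":-1},{"tx":0,"ty":0,"tz":0,"ax":0,"ay":0,"az":0,"jaw":-1}]'
python3 -c "from h import *; now()"
```

```text
time: 14.15
ee_pos: [0.6427, -0.0693, 0.0418]
tcp_rot: [179.8, 30.0, 176.1]
wrist_force: [-12.6, 13.2, 13.7]
opening: 0.0135
grasp_force: 52.2
time: 15.4
ee_pos: [0.6303, -0.0683, 0.0419]
tcp_rot: [179.8, 30.0, 176.1]
wrist_force: [-1.0, 12.0, 2.1]
opening: 0.0135
grasp_force: 49.4
t 15.40 tcp [ 0.6303 -0.0683  0.0419] chest [-0.1499 -0.0736  0.0419] rpy [179.8   30.03 176.07] F [-1.  12.   2.1] open 0.0135 grip 49.4 q [ -7. -10. -32.  38.   2.  -3.]
```

```bash
python3 -m handwheel '[{"tx":0.0108,"ty":0,"tz":-0.0062,"ax":0,"ay":0,"az":0,"jaw":-1},{"tx":0.0108,"ty":0,"tz":-0.0062,"ax":0,"ay":0,"az":0,"jaw":-1},{"tx":0.0108,"ty":0,"tz":-0.0062,"ax":0,"ay":0,"az":0,"jaw":-1},{"tx":0.0108,"ty":0,"tz":-0.0062,"ax":0,"ay":0,"az":0,"jaw":-1},{"tx":0.0108,"ty":0,"tz":-0.0062,"ax":0,"ay":0,"az":0,"jaw":-1},{"tx":0.0108,"ty":0,"tz":-0.0062,"ax":0,"ay":0,"az":0,"jaw":-1},{"tx":0.0108,"ty":0,"tz":-0.0062,"ax":0,"ay":0,"az":0,"jaw":-1},{"tx":0.0108,"ty":0,"tz":-0.0062,"ax":0,"ay":0,"az":0,"jaw":-1},{"tx":0.0108,"ty":0,"tz":-0.0062,"ax":0,"ay":0,"az":0,"jaw":-1},{"tx":0.0108,"ty":0,"tz":-0.0062,"ax":0,"ay":0,"az":0,"jaw":-1}]'
python3 -m handwheel '[{"tx":0,"ty":0,"tz":0,"ax":0,"ay":0,"az":0,"jaw":-1},{"tx":0,"ty":0,"tz":0,"ax":0,"ay":0,"az":0,"jaw":-1},{"tx":0,"ty":0,"tz":0,"ax":0,"ay":0,"az":0,"jaw":1},{"tx":0,"ty":0,"tz":0,"ax":0,"ay":0,"az":0,"jaw":1},{"tx":0,"ty":0,"tz":0,"ax":0,"ay":0,"az":0,"jaw":1},{"tx":0,"ty":0,"tz":0,"ax":0,"ay":0,"az":0,"jaw":1},{"tx":0,"ty":0,"tz":-0.03,"ax":0,"ay":0,"az":0,"jaw":1},{"tx":0,"ty":0,"tz":-0.05,"ax":0,"ay":0,"az":0,"jaw":1},{"tx":0,"ty":0,"tz":-0.05,"ax":0,"ay":0,"az":0,"jaw":1},{"tx":0,"ty":0,"tz":-0.03,"ax":0,"ay":0,"az":0,"jaw":1}]'
python3 - <<'E'
from h import *
now()
g=np.array([.430,.3515,.036]);Rt=rot(20,181.7);zt=Rt.apply([0,0,1])
tcp=g+.019*zt;pre=tcp+[0,0,.10]
print(tcp);plan(pre,Rt);plan(tcp,Rt,pos=pre,Rc=Rt)
E
```

```text
time: 16.65
ee_pos: [0.5062, -0.059, 0.0419]
tcp_rot: [179.7, 30.1, 176.1]
wrist_force: [3.1, 19.0, 1.9]
opening: 0.0132
grasp_force: 50.9
time: 17.9
ee_pos: [0.4258, -0.0562, 0.1825]
tcp_rot: [-180.0, 30.2, 176.0]
wrist_force: [0.4, -0.4, 0.7]
opening: 0.0853
grasp_force: 0.0
t 17.90 tcp [ 0.4258 -0.0562  0.1825] chest [-0.3548 -0.0757  0.1825] rpy [-179.98   30.17  175.98] F [ 0.4 -0.4  0.7] open 0.0853 grip 0.0 q [ -9. -45. -38.  67.   3.  -5.]
[0.43649552 0.35169278 0.01814584]
t 17.9 turn [-2.45 10.16 -5.19] shift [  0.6 407.4  68.3] mm; world [ 10.7 407.9 -64.4]
t 17.9 turn [0. 0. 0.] shift [34.2 -0.  94. ] mm; world [   0.    0. -100.]
```

```bash
python3 -m handwheel '[{"tx":0,"ty":0,"tz":0,"ax":-1.2,"ay":5.1,"az":-2.6,"jaw":0.5},{"tx":0,"ty":0,"tz":0,"ax":-1.2,"ay":5.1,"az":-2.6,"jaw":0.5},{"tx":0,"ty":0.051,"tz":0.0085,"ax":0,"ay":0,"az":0,"jaw":0.5},{"tx":0,"ty":0.051,"tz":0.0085,"ax":0,"ay":0,"az":0,"jaw":0.5},{"tx":0,"ty":0.051,"tz":0.0085,"ax":0,"ay":0,"az":0,"jaw":0.5},{"tx":0,"ty":0.051,"tz":0.0085,"ax":0,"ay":0,"az":0,"jaw":0.5},{"tx":0,"ty":0.051,"tz":0.0085,"ax":0,"ay":0,"az":0,"jaw":0.5},{"tx":0,"ty":0.051,"tz":0.0085,"ax":0,"ay":0,"az":0,"jaw":0.5},{"tx":0,"ty":0.051,"tz":0.0085,"ax":0,"ay":0,"az":0,"jaw":0.5},{"tx":0,"ty":0.051,"tz":0.0085,"ax":0,"ay":0,"az":0,"jaw":0.5}]' 30
python3 - <<'E'
from h import *
now()
g=np.array([.430,.3515,.031]);Rt=rot(20,181.7);plan(g+.019*Rt.apply([0,0,1]),Rt)
t=shot("top","t3")
print([onz(t,*T,z)[:2].round(3).tolist() for T,z in (((293.5,220),.074),)])
b=cv2.resize(t["color"][90:300,120:400],None,fx=2.85,fy=2.85,interpolation=cv2.INTER_CUBIC)
cv2.imwrite("pics/pulled.png",b[:,:,::-1])
E
```

```text
time: 19.15
ee_pos: [0.437, 0.3543, 0.1154]
tcp_rot: [-180.0, 19.8, -178.3]
wrist_force: [0.5, -0.5, 0.1]
opening: 0.0643
grasp_force: 0.0
t 19.15 tcp [0.437  0.3543 0.1154] chest [-0.3722  0.3346  0.1154] rpy [-180.     19.82 -178.28] F [ 0.5 -0.5  0.1] open 0.0643 grip 0.0 q [ 46.  -9. -19.  66. -14.  42.]
t 19.15 turn [ 0.   -0.18  0.02] shift [35.5 -2.6 95.9] mm; world [  -0.5   -2.6 -102.3]
[[0.523, -0.078]]
```

View pics/pulled.png

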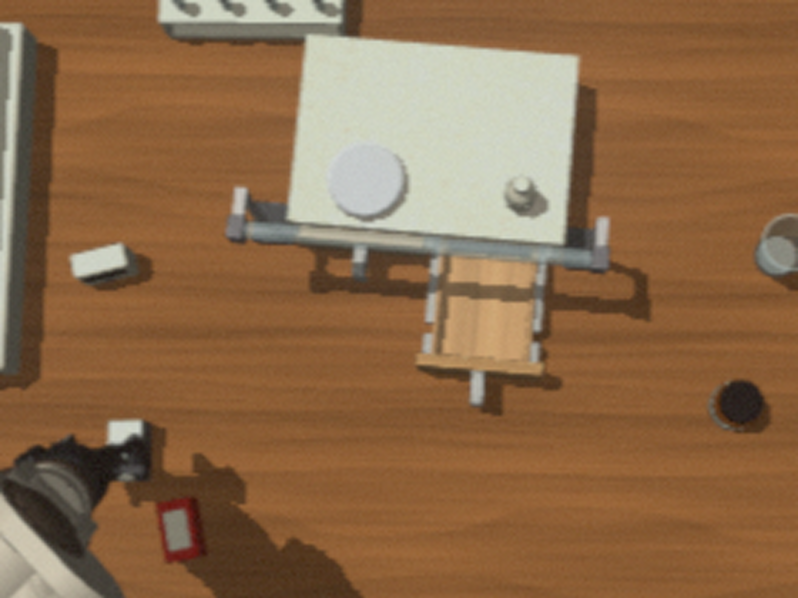

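The right drawer now stands well out with its fin tip at about (477,402). The left one is shut, and the gripper hovers over the grey box at (128,445), clear of the red one at (180,530). Next: descend and grip.

```bash
python3 -m handwheel '[{"tx":0.0089,"ty":-0.0007,"tz":0.024,"ax":0,"ay":0,"az":0,"jaw":0.5},{"tx":0.0089,"ty":-0.0007,"tz":0.024,"ax":0,"ay":0,"az":0,"jaw":0.5},{"tx":0.0089,"ty":-0.0006,"tz":0.024,"ax":0,"ay":0,"az":0,"jaw":0.5},{"tx":0.0044,"ty":-0.0006,"tz":0.012,"ax":0,"ay":0,"az":0,"jaw":0.5},{"tx":0.0044,"ty":0,"tz":0.012,"ax":0,"ay":0,"az":0,"jaw":0.5},{"tx":0,"ty":0,"tz":0,"ax":0,"ay":0,"az":0,"jaw":-1},{"tx":0,"ty":0,"tz":0,"ax":0,"ay":0,"az":0,"jaw":-1},{"tx":0,"ty":0,"tz":0,"ax":0,"ay":0,"az":0,"jaw":-1},{"tx":0,"ty":0,"tz":0,"ax":0,"ay":0,"az":0,"jaw":-1},{"tx":0,"ty":0,"tz":0,"ax":0,"ay":0,"az":0,"jaw":-1}]' 30
python3 - <<'E'
from h import *
now()
t=shot("top");s=shot("scene")
w=onz(t,120+477/2.85,90+403/2.85,.074);print("fin tip",w,inch(w))
E
```

```text
time: 20.45
ee_pos: [0.4364, 0.3499, 0.0137]
tcp_rot: [180.0, 19.8, -178.3]
wrist_force: [-0.8, -0.7, 0.0]
opening: 0.0399
grasp_force: 30.5
t 20.45 tcp [0.4364 0.3499 0.0137] chest [-0.3725  0.3301  0.0137] rpy [ 180.     19.81 -178.29] F [-0.8 -0.7  0. ] open 0.0399 grip 30.5 q [ 46.  -6. -28.  54. -14.  42.]
fin tip [ 0.48482517 -0.05872593  0.074     ] [-0.29572379 -0.07413517  0.074     ]
```

Run:
```python
from h import *
o=telemetry.get_obs();up=o["ee_pos"]+[0,0,.12];Rt=rot(20)
Rc=R.from_euler('xyz',o["tcp_rot"],degrees=True)
plan(up,Rc);h=ch([-.190,-.074,.130]);plan(h,Rt,pos=up);print(h)
m=ch([-.188,-.074,.075]);f=ch([-.1755,-.074,.037])
plan(m,Rt,pos=h,Rc=Rt);plan(f,Rt,pos=m,Rc=Rt)
```

```text
t 20.55 turn [0. 0. 0.] shift [ -40.7    0.  -112.9] mm; world [  0.   0. 120.]
t 20.55 turn [ 1.95 -0.19  5.36] shift [-170.2 -404.1   65.9] mm; world [ 153.9 -415.9   -3.7]
[ 0.59030085 -0.06596601  0.13      ]
t 20.55 turn [0. 0. 0.] shift [16.9  0.  52.4] mm; world [  2.   -0.1 -55. ]
t 20.55 turn [0. 0. 0.] shift [ 1.3 -0.  40. ] mm; world [ 12.5  -0.9 -38. ]
```

```bash
python3 -m handwheel '[{"tx":-0.0102,"ty":0,"tz":-0.0282,"ax":0,"ay":0,"az":0,"jaw":-1},{"tx":-0.0102,"ty":0,"tz":-0.0282,"ax":0,"ay":0,"az":0,"jaw":-1},{"tx":-0.0102,"ty":0,"tz":-0.0282,"ax":0,"ay":0,"az":0,"jaw":-1},{"tx":-0.0102,"ty":0,"tz":-0.0282,"ax":0,"ay":0,"az":0,"jaw":-1},{"tx":0,"ty":0,"tz":0,"ax":1,"ay":-0.1,"az":2.7,"jaw":-1},{"tx":0,"ty":0,"tz":0,"ax":1,"ay":-0.1,"az":2.7,"jaw":-1},{"tx":-0.017,"ty":-0.0404,"tz":0.0066,"ax":0,"ay":0,"az":0,"jaw":-1},{"tx":-0.017,"ty":-0.0404,"tz":0.0066,"ax":0,"ay":0,"az":0,"jaw":-1},{"tx":-0.017,"ty":-0.0404,"tz":0.0066,"ax":0,"ay":0,"az":0,"jaw":-1},{"tx":-0.017,"ty":-0.0404,"tz":0.0066,"ax":0,"ay":0,"az":0,"jaw":-1}]'
python3 -m handwheel '[{"tx":-0.017,"ty":-0.0404,"tz":0.0066,"ax":0,"ay":0,"az":0,"jaw":-1},{"tx":-0.017,"ty":-0.0404,"tz":0.0066,"ax":0,"ay":0,"az":0,"jaw":-1},{"tx":-0.017,"ty":-0.0404,"tz":0.0066,"ax":0,"ay":0,"az":0,"jaw":-1},{"tx":-0.017,"ty":-0.0404,"tz":0.0066,"ax":0,"ay":0,"az":0,"jaw":-1},{"tx":-0.017,"ty":-0.0404,"tz":0.0066,"ax":0,"ay":0,"az":0,"jaw":-1},{"tx":-0.017,"ty":-0.0404,"tz":0.0066,"ax":0,"ay":0,"az":0,"jaw":-1},{"tx":0,"ty":0,"tz":0,"ax":0,"ay":0,"az":0,"jaw":-1},{"tx":0,"ty":0,"tz":0,"ax":0,"ay":0,"az":0,"jaw":-1},{"tx":0,"ty":0,"tz":0,"ax":0,"ay":0,"az":0,"jaw":-1},{"tx":0,"ty":0,"tz":0,"ax":0,"ay":0,"az":0,"jaw":-1}]'
python3 - <<'E'
from h import *
now();Rt=rot(20)
m=ch([-.188,-.074,.075]);f=ch([-.1755,-.074,.037])
plan(m,Rt);plan(f,Rt,pos=m,Rc=Rt)
s=shot("scene")
b=cv2.resize(s["color"][130:310,170:420],None,fx=3.2,fy=3.2,interpolation=cv2.INTER_CUBIC)
cv2.imwrite("pics/hover.png",b[:,:,::-1])
E
```

```text
time: 21.8
ee_pos: [0.4981, 0.1822, 0.1319]
tcp_rot: [-179.9, 20.0, 176.0]
wrist_force: [-0.2, -0.2, -1.5]
opening: 0.0396
grasp_force: 30.9
time: 23.05
ee_pos: [0.5897, -0.0652, 0.13]
tcp_rot: [-179.9, 20.0, 176.0]
wrist_force: [-0.1, 0.2, -0.9]
opening: 0.0397
grasp_force: 31.0
t 23.05 tcp [ 0.5897 -0.0652  0.13  ] chest [-0.1906 -0.0732  0.13  ] rpy [-179.94   20.01  176.04] F [-0.1  0.2 -0.9] open 0.0397 grip 31.0 q [ -7. -10. -18.  62.   1.  -3.]
t 23.05 turn [-0.04  0.01  0.04] shift [16.3 -0.8 52.6] mm; world [  2.6  -1.  -55. ]
t 23.05 turn [0. 0. 0.] shift [ 1.3 -0.  40. ] mm; world [ 12.5  -0.9 -38. ]
```

View pics/hover.png

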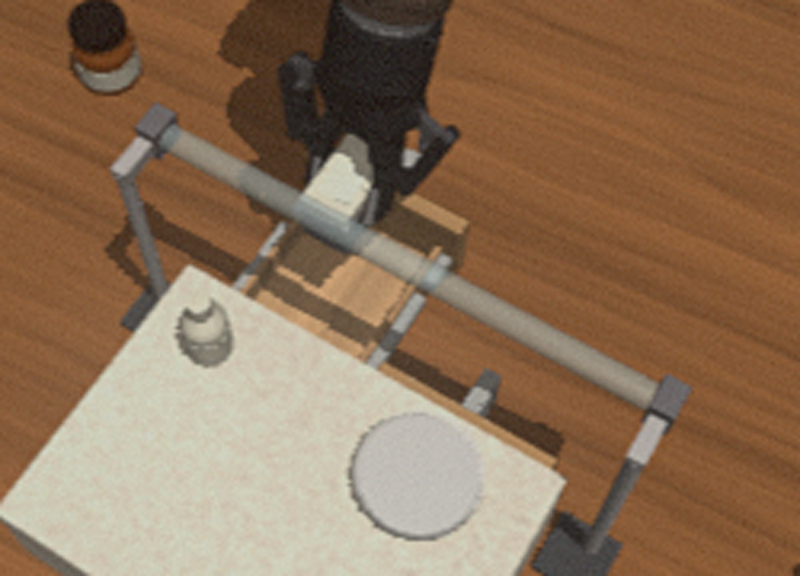

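The box is held over the drawer bay at about (340,190), clear of the lamp. Next I'll lower it.

```bash
python3 -m handwheel '[{"tx":0.0054,"ty":-0.0003,"tz":0.0175,"ax":0,"ay":0,"az":0,"jaw":-1},{"tx":0.0054,"ty":-0.0003,"tz":0.0175,"ax":0,"ay":0,"az":0,"jaw":-1},{"tx":0.0054,"ty":-0.0002,"tz":0.0175,"ax":0,"ay":0,"az":0,"jaw":-1},{"tx":0.0003,"ty":0,"tz":0.01,"ax":0,"ay":0,"az":0,"jaw":-1},{"tx":0.0003,"ty":0,"tz":0.01,"ax":0,"ay":0,"az":0,"jaw":-1},{"tx":0.0003,"ty":0,"tz":0.01,"ax":0,"ay":0,"az":0,"jaw":-1},{"tx":0.0003,"ty":0,"tz":0.005,"ax":0,"ay":0,"az":0,"jaw":-1},{"tx":0.0003,"ty":0,"tz":0.005,"ax":0,"ay":0,"az":0,"jaw":-1},{"tx":0,"ty":0,"tz":0,"ax":0,"ay":0,"az":0,"jaw":-1},{"tx":0,"ty":0,"tz":0,"ax":0,"ay":0,"az":0,"jaw":-1}]'
python3 -c "from h import *; now()"
```

```text
time: 24.35
ee_pos: [0.6049, -0.068, 0.0372]
tcp_rot: [-179.9, 20.0, 176.0]
wrist_force: [0.3, -0.3, -0.5]
opening: 0.0397
grasp_force: 31.0
t 24.35 tcp [ 0.6049 -0.068   0.0372] chest [-0.1753 -0.075   0.0372] rpy [-179.94   20.02  175.96] F [ 0.3 -0.3 -0.5] open 0.0397 grip 31.0 q [ -7.  -5. -25.  51.   1.  -3.]
```

```bash
python3 -m handwheel '[{"tx":0.0003,"ty":0,"tz":0.0009,"ax":0,"ay":0,"az":0,"jaw":-1},{"tx":0.0003,"ty":0,"tz":0.0009,"ax":0,"ay":0,"az":0,"jaw":-1},{"tx":0.0003,"ty":0,"tz":0.0009,"ax":0,"ay":0,"az":0,"jaw":-1},{"tx":0.0002,"ty":0,"tz":0.0005,"ax":0,"ay":0,"az":0,"jaw":-1},{"tx":0,"ty":0,"tz":0,"ax":0,"ay":0,"az":0,"jaw":-1},{"tx":0,"ty":0,"tz":0,"ax":0,"ay":0,"az":0,"jaw":-1},{"tx":0,"ty":0,"tz":0,"ax":0,"ay":0,"az":0,"jaw":-1},{"tx":0,"ty":0,"tz":0,"ax":0,"ay":0,"az":0,"jaw":-1},{"tx":0,"ty":0,"tz":0,"ax":0,"ay":0,"az":0,"jaw":-1},{"tx":0,"ty":0,"tz":0,"ax":0,"ay":0,"az":0,"jaw":-1}]'
python3 -c "from h import *; now()"
```

```text
time: 25.6
ee_pos: [0.605, -0.068, 0.0337]
tcp_rot: [-179.9, 20.0, 176.0]
wrist_force: [-1.4, -0.1, 4.6]
opening: 0.0394
grasp_force: 31.5
t 25.60 tcp [ 0.605  -0.068   0.0337] chest [-0.1752 -0.075   0.0337] rpy [-179.94   20.03  175.97] F [-1.4 -0.1  4.6] open 0.0394 grip 31.5 q [ -7.  -5. -25.  50.   1.  -3.]
```

```bash
python3 -m handwheel '[{"tx":0,"ty":0,"tz":0,"ax":0,"ay":0,"az":0,"jaw":0.35},{"tx":0,"ty":0,"tz":0,"ax":0,"ay":0,"az":0,"jaw":0.35},{"tx":0,"ty":0,"tz":0,"ax":0,"ay":0,"az":0,"jaw":0.35},{"tx":0,"ty":0,"tz":0,"ax":0,"ay":0,"az":0,"jaw":0.35},{"tx":0,"ty":0,"tz":-0.01,"ax":0,"ay":0,"az":0,"jaw":0.35},{"tx":0,"ty":0,"tz":-0.02,"ax":0,"ay":0,"az":0,"jaw":0.35},{"tx":0,"ty":0,"tz":-0.03,"ax":0,"ay":0,"az":0,"jaw":0.35},{"tx":0,"ty":0,"tz":-0.04,"ax":0,"ay":0,"az":0,"jaw":0.35},{"tx":0,"ty":0,"tz":-0.02,"ax":0,"ay":0,"az":0,"jaw":0.35},{"tx":0,"ty":0,"tz":0,"ax":0,"ay":0,"az":0,"jaw":0.35}]'
python3 - <<'E'
from h import *
now()
Rt=rot(30);a=ch([-.375,-.074,.145]);b=ch([-.345,-.074,.05])
plan(a,rot(20));plan(b,Rt,pos=a);plan(ch([-.1637,-.074,.05]),Rt,pos=b,Rc=Rt)
s=shot("scene")
b=cv2.resize(s["color"][130:310,170:420],None,fx=3.2,fy=3.2,interpolation=cv2.INTER_CUBIC)
cv2.imwrite("pics/placed.png",b[:,:,::-1])
E
```

```text
time: 26.85
ee_pos: [0.5645, -0.0651, 0.1489]
tcp_rot: [-179.9, 20.2, 176.0]
wrist_force: [0.2, -0.3, -1.1]
opening: 0.0577
grasp_force: 0.0
t 26.85 tcp [ 0.5645 -0.0651  0.1489] chest [-0.2158 -0.075   0.1489] rpy [-179.93   20.22  175.97] F [ 0.2 -0.3 -1.1] open 0.0577 grip 0.0 q [ -7. -14. -20.  64.   1.  -3.]
t 26.85 turn [-0.08  0.22 -0.03] shift [150.9   1.  -50.8] mm; world [-158.8   12.1   -3.9]
t 26.85 turn [-0.09 -9.78 -0.02] shift [21.5 -0.  97.3] mm; world [ 29.9  -2.1 -95. ]
t 26.85 turn [0. 0. 0.] shift [-157.     0.    90.6] mm; world [180.9 -12.6   0. ]
```

View pics/placed.png

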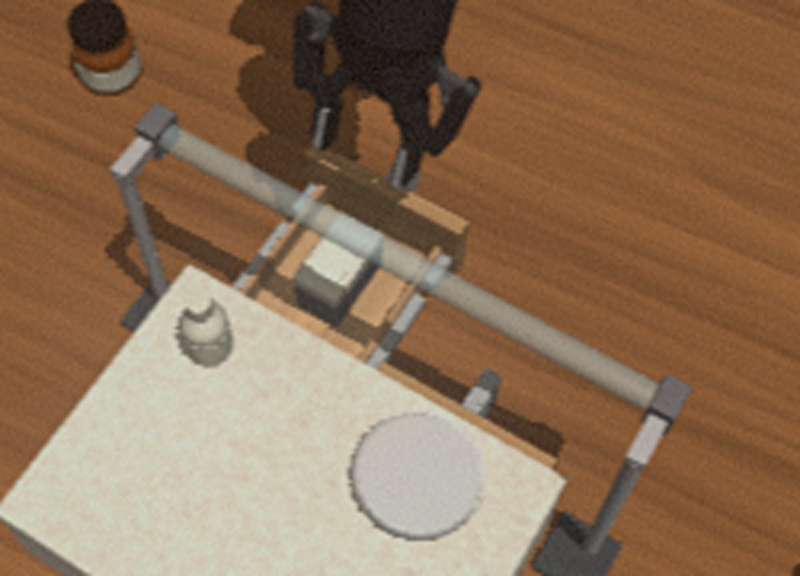

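The box stands upright inside the drawer at about (335,270), released and in front of the divider. Next: retreat in front of the pull, shut the fingers and drop to push height.

```bash
python3 -m handwheel '[{"tx":0.0318,"ty":0.0002,"tz":-0.0105,"ax":0,"ay":0,"az":0,"jaw":-1},{"tx":0.0318,"ty":0.0002,"tz":-0.0105,"ax":0,"ay":0,"az":0,"jaw":-1},{"tx":0.0318,"ty":0.0003,"tz":-0.0105,"ax":0,"ay":0,"az":0,"jaw":-1},{"tx":0.0318,"ty":0.0003,"tz":-0.0105,"ax":0,"ay":0,"az":0,"jaw":-1},{"tx":0,"ty":0,"tz":0,"ax":0,"ay":-9.8,"az":0,"jaw":-1},{"tx":0.0065,"ty":0,"tz":0.0237,"ax":0,"ay":0,"az":0,"jaw":-1},{"tx":0.0065,"ty":0,"tz":0.0237,"ax":0,"ay":0,"az":0,"jaw":-1},{"tx":0.0065,"ty":0,"tz":0.0237,"ax":0,"ay":0,"az":0,"jaw":-1},{"tx":0.0065,"ty":0,"tz":0.0237,"ax":0,"ay":0,"az":0,"jaw":-1},{"tx":0,"ty":0,"tz":0,"ax":0,"ay":0,"az":0,"jaw":-1}]'
python3 - <<'E'
from h import *
now();plan(ch([-.168,-.074,.05]),rot(30))
E
```

```text
time: 28.15
ee_pos: [0.4529, -0.0561, 0.0435]
tcp_rot: [-180.0, 29.3, 176.0]
wrist_force: [-0.4, -0.4, 0.9]
opening: -0.0
grasp_force: 0.0
t 28.15 tcp [ 0.4529 -0.0561  0.0435] chest [-0.3278 -0.0737  0.0435] rpy [-179.96   29.3   175.97] F [-0.4 -0.4  0.9] open -0.0 grip 0.0 q [ -8. -40. -51.  50.   2.  -4.]
t 28.15 turn [-0.05 -0.7  -0.03] shift [-141.6   -0.3   74.3] mm; world [159.4 -11.4   6.5]
```

```bash
python3 -m handwheel '[{"tx":-0.0032,"ty":0,"tz":-0.0056,"ax":0,"ay":-0.7,"az":0,"jaw":-1},{"tx":-0.0073,"ty":0,"tz":0.0042,"ax":0,"ay":0,"az":0,"jaw":-1},{"tx":-0.0073,"ty":0,"tz":0.0042,"ax":0,"ay":0,"az":0,"jaw":-1},{"tx":-0.0073,"ty":0,"tz":0.0042,"ax":0,"ay":0,"az":0,"jaw":-1},{"tx":-0.0073,"ty":0,"tz":0.0042,"ax":0,"ay":0,"az":0,"jaw":-1},{"tx":-0.0073,"ty":0,"tz":0.0042,"ax":0,"ay":0,"az":0,"jaw":-1},{"tx":-0.0073,"ty":0,"tz":0.0042,"ax":0,"ay":0,"az":0,"jaw":-1},{"tx":-0.0073,"ty":0,"tz":0.0042,"ax":0,"ay":0,"az":0,"jaw":-1},{"tx":-0.0073,"ty":0,"tz":0.0042,"ax":0,"ay":0,"az":0,"jaw":-1},{"tx":-0.0073,"ty":0,"tz":0.0042,"ax":0,"ay":0,"az":0,"jaw":-1}]'
python3 -m handwheel '[{"tx":-0.0073,"ty":0,"tz":0.0042,"ax":0,"ay":0,"az":0,"jaw":-1},{"tx":-0.0073,"ty":0,"tz":0.0042,"ax":0,"ay":0,"az":0,"jaw":-1},{"tx":-0.0073,"ty":0,"tz":0.0042,"ax":0,"ay":0,"az":0,"jaw":-1},{"tx":-0.0073,"ty":0,"tz":0.0042,"ax":0,"ay":0,"az":0,"jaw":-1},{"tx":-0.0073,"ty":0,"tz":0.0042,"ax":0,"ay":0,"az":0,"jaw":-1},{"tx":-0.0073,"ty":0,"tz":0.0042,"ax":0,"ay":0,"az":0,"jaw":-1},{"tx":-0.0073,"ty":0,"tz":0.0042,"ax":0,"ay":0,"az":0,"jaw":-1},{"tx":-0.0073,"ty":0,"tz":0.0042,"ax":0,"ay":0,"az":0,"jaw":-1},{"tx":-0.0035,"ty":0,"tz":0.002,"ax":0,"ay":0,"az":0,"jaw":-1},{"tx":0,"ty":0,"tz":0,"ax":0,"ay":0,"az":0,"jaw":-1}]'
python3 - <<'E'
from h import *
now();plan(ch([-.168,-.074,.05]),rot(30))
E
```

```text
time: 29.4
ee_pos: [0.5305, -0.0618, 0.0536]
tcp_rot: [-179.9, 30.3, 176.0]
wrist_force: [-2.4, -0.9, -1.6]
opening: 0.0
grasp_force: 0.9
time: 30.65
ee_pos: [0.6019, -0.0667, 0.0549]
tcp_rot: [-179.9, 30.4, 176.0]
wrist_force: [-0.8, 0.4, 0.3]
opening: 0.0001
grasp_force: 0.0
t 30.65 tcp [ 0.6019 -0.0667  0.0549] chest [-0.1784 -0.0739  0.0549] rpy [-179.94   30.36  175.99] F [-0.8  0.4  0.3] open 0.0001 grip 0.0 q [ -7. -15. -35.  40.   1.  -3.]
t 30.65 turn [-0.06  0.36 -0.01] shift [-6.5 -0.1  9.4] mm; world [10.3 -0.8 -4.9]
```

Another 10 mm forward to -168 mm, then 1 mm steps to the stop, expected at about -164 mm.

```bash
python3 -m handwheel '[{"tx":-0.0026,"ty":0,"tz":0.0015,"ax":0,"ay":0,"az":0,"jaw":-1},{"tx":-0.0026,"ty":0,"tz":0.0015,"ax":0,"ay":0,"az":0,"jaw":-1},{"tx":-0.0026,"ty":0,"tz":0.0015,"ax":0,"ay":0,"az":0,"jaw":-1},{"tx":-0.0009,"ty":0,"tz":0.0005,"ax":0,"ay":0,"az":0,"jaw":-1},{"tx":-0.0009,"ty":0,"tz":0.0005,"ax":0,"ay":0,"az":0,"jaw":-1},{"tx":-0.0009,"ty":0,"tz":0.0005,"ax":0,"ay":0,"az":0,"jaw":-1},{"tx":0,"ty":0,"tz":0,"ax":0,"ay":0,"az":0,"jaw":-1},{"tx":0,"ty":0,"tz":0,"ax":0,"ay":0,"az":0,"jaw":-1},{"tx":0,"ty":0,"tz":0,"ax":0,"ay":0,"az":0,"jaw":-1},{"tx":0,"ty":0,"tz":0,"ax":0,"ay":0,"az":0,"jaw":-1}]'
python3 -m handwheel '[{"tx":-0.0009,"ty":0,"tz":0.0005,"ax":0,"ay":0,"az":0,"jaw":-1},{"tx":-0.0009,"ty":0,"tz":0.0005,"ax":0,"ay":0,"az":0,"jaw":-1},{"tx":-0.0009,"ty":0,"tz":0.0005,"ax":0,"ay":0,"az":0,"jaw":-1},{"tx":0,"ty":0,"tz":0,"ax":0,"ay":0,"az":0,"jaw":-1},{"tx":0,"ty":0,"tz":0,"ax":0,"ay":0,"az":0,"jaw":-1},{"tx":0,"ty":0,"tz":0,"ax":0,"ay":0,"az":0,"jaw":-1},{"tx":0,"ty":0,"tz":0,"ax":0,"ay":0,"az":0,"jaw":-1},{"tx":0,"ty":0,"tz":0,"ax":0,"ay":0,"az":0,"jaw":-1},{"tx":0,"ty":0,"tz":0,"ax":0,"ay":0,"az":0,"jaw":-1},{"tx":0,"ty":0,"tz":0,"ax":0,"ay":0,"az":0,"jaw":-1}]'
python3 -c "from h import *; now()"
```

```text
time: 31.9
ee_pos: [0.6134, -0.0676, 0.0545]
tcp_rot: [-179.9, 30.3, 176.0]
wrist_force: [0.2, 0.5, -0.3]
opening: -0.0001
grasp_force: 0.0
time: 33.15
ee_pos: [0.6155, -0.0678, 0.0543]
tcp_rot: [-179.9, 30.2, 176.0]
wrist_force: [-14.0, 2.0, 7.8]
opening: 0.0003
grasp_force: 7.0
t 33.15 tcp [ 0.6155 -0.0678  0.0543] chest [-0.1647 -0.074   0.0543] rpy [-179.94   30.2   175.97] F [-14.    2.    7.8] open 0.0003 grip 7.0 q [ -7. -13. -33.  40.   1.  -3.]
```

Stopped at -164.7 mm with 14 N, so it is home. I'll back off, check and hand in.

```bash
python3 -m handwheel '[{"tx":0.0087,"ty":0,"tz":-0.005,"ax":0,"ay":0,"az":0,"jaw":-1},{"tx":0.0173,"ty":0,"tz":-0.01,"ax":0,"ay":0,"az":0,"jaw":-1},{"tx":0.026,"ty":0,"tz":-0.015,"ax":0,"ay":0,"az":0,"jaw":-1},{"tx":0.026,"ty":0,"tz":-0.015,"ax":0,"ay":0,"az":0,"jaw":-1},{"tx":0.0087,"ty":0,"tz":-0.005,"ax":0,"ay":0,"az":0,"jaw":-1},{"tx":0,"ty":0,"tz":0,"ax":0,"ay":0,"az":0,"jaw":-1},{"tx":0,"ty":0,"tz":0,"ax":0,"ay":0,"az":0,"jaw":-1},{"tx":0,"ty":0,"tz":0,"ax":0,"ay":0,"az":0,"jaw":-1},{"tx":0,"ty":0,"tz":0,"ax":0,"ay":0,"az":0,"jaw":-1},{"tx":0,"ty":0,"tz":0,"ax":0,"ay":0,"az":0,"jaw":-1}]'
python3 - <<'E'
from h import *
now()
s=shot("scene")
b=cv2.resize(s["color"][190:310,210:370],None,fx=4.8,fy=4.8,interpolation=cv2.INTER_CUBIC)
cv2.imwrite("pics/final.png",b[:,:,::-1])
E
```

```text
time: 34.4
ee_pos: [0.5167, -0.0608, 0.0538]
tcp_rot: [-179.9, 30.3, 176.0]
wrist_force: [-0.8, -0.9, -0.4]
opening: -0.0001
grasp_force: 0.0
t 34.40 tcp [ 0.5167 -0.0608  0.0538] chest [-0.2637 -0.0739  0.0538] rpy [-179.94   30.29  175.97] F [-0.8 -0.9 -0.4] open -0.0001 grip 0.0 q [ -8. -29. -45.  45.   2.  -3.]
```

View pics/final.png

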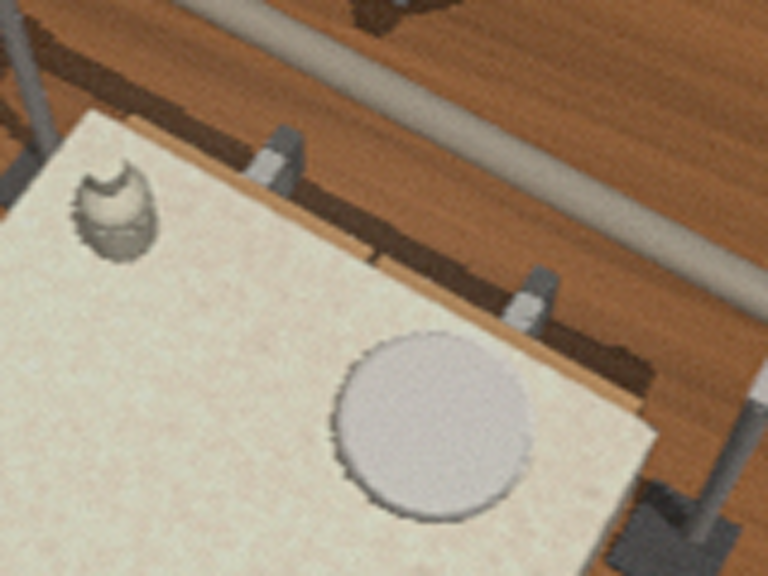

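Both fronts are flush, with fins at (275,160) and (530,300), and the robot is clear.

```bash
python3 -c "from workcell import workorder; print(workorder.job_done())"
```

```text
the job is handed in; nothing more can be done
None
```

I handed the job in at about 34 s of the 64 s allowed: both drawers are shut, and the slide box was last seen standing upright and released in the second drawer before I pushed it home (the hand-in gave no verdict).

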